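# Free the shaker's rack and dock four microtube racks by colour

## Task

The shaking run is over: flip the red handle of the shaker's toggle clamp right back so that the clamp snaps open, and leave it open; only then take out the orange tube rack. Put all four tube racks (orange, blue, green, pink), in any order, each into the dock whose rim has its own colour, standing flat on the dock's floor inside the rim. Keep the racks upright and set them down rather than dropping them.

Things in the scene. Friction and masses are not known exactly. Their poses are not given: they have to be found in the camera images.
- rack_orange: Orange microtube rack: plastic block 80 (x) x 46 (y) x 45 mm high, dark wells on top, a few white-capped tubes standing 12 mm above it; about 0.18 kg. Origin: centre of its underside, x along its length. Grip across the 46 mm. Starts on the shaker (fixed white box 196 x 126 mm, top 50 mm above the bench), held down at one end by the toggle clamp.
- rack_blue: Blue microtube rack: plastic block 80 (x) x 46 (y) x 45 mm high, dark wells on top, a few white-capped tubes standing 12 mm above it; about 0.18 kg. Origin: centre of its underside, x along its length. Grip across the 46 mm. Starts on the bench.
- rack_green: Green microtube rack: plastic block 80 (x) x 46 (y) x 45 mm high, dark wells on top, a few white-capped tubes standing 12 mm above it; about 0.18 kg. Origin: centre of its underside, x along its length. Grip across the 46 mm. Starts on the bench.
- rack_pink: Pink microtube rack: plastic block 80 (x) x 46 (y) x 45 mm high, dark wells on top, a few white-capped tubes standing 12 mm above it; about 0.18 kg. Origin: centre of its underside, x along its length. Grip across the 46 mm. Starts on the bench.
- dock_orange: Orange-rimmed dock, fixed flat on the bench: shallow tray 110 (x) x 76 (y) mm outside, 100 x 66 mm inside; grey floor 3 mm above the bench with a patch of the rim's colour, rim 5 mm wide, 9 mm above the bench. Origin: centre of its underside, x along its length.
- dock_blue: Blue-rimmed dock, fixed flat on the bench: shallow tray 110 (x) x 76 (y) mm outside, 100 x 66 mm inside; grey floor 3 mm above the bench with a patch of the rim's colour, rim 5 mm wide, 9 mm above the bench. Origin: centre of its underside, x along its length.
- dock_green: Green-rimmed dock, fixed flat on the bench: shallow tray 110 (x) x 76 (y) mm outside, 100 x 66 mm inside; grey floor 3 mm above the bench with a patch of the rim's colour, rim 5 mm wide, 9 mm above the bench. Origin: centre of its underside, x along its length.
- dock_pink: Pink-rimmed dock, fixed flat on the bench: shallow tray 110 (x) x 76 (y) mm outside, 100 x 66 mm inside; grey floor 3 mm above the bench with a patch of the rim's colour, rim 5 mm wide, 9 mm above the bench. Origin: centre of its underside, x along its length.
- clamp (a joint): Toggle clamp angle, rad: 0 shut (steel bar level on the orange rack, red handle upright), 1.65 fully open (bar upright, handle laid back level). Sprung over centre: it stays at either end and snaps over past 0.8. The bar reaches 56 mm from the hinge towards the rack, its top 16 mm above the hinge. Starting it takes about 5 N at the grip.
- clamp_grip (a point): Point inside the upright red clamp handle (18 mm thick), 80 mm from the hinge and 21 mm below the handle's top; 186 mm above the bench when shut. Axes turn with the handle: z along it away from the hinge, y along the hinge. The handle opens by swinging towards this +x, away from the orange rack, whose centre is 70 mm from the hinge.
Things that resemble listed ones, but are neither listed nor needed, are in the scene too. What is shaped like the dock_blue but black or white is not meant. Several things have the shape of the rack_pink; the one meant has the colours described above.

How it is judged:
By the outcome, as a careful person would: the job done as asked, in the order asked, and still so for the second after the job is handed in, with the robot touching nothing.
It also fails if it takes over 122 s, if anything falls off the work surface, if the arm or the gripper's body presses on something with over 40 N, if the wrist force passes 120 N, or if a joint passes its speed limit or range.

## Robot

A 6-joint arm with a two-finger parallel gripper is mounted at the origin on the work surface. World frame = base frame: x ahead of the robot, y to its left, z up, the work surface at z = 0. Lengths are in m, angles in rad, forces in N, time in s.
With the tool pointing down it reaches from about 0.35 to 0.975 m from the base axis. Payload 4.9 kg.
Tool frame: the origin (TCP) lies midway between the tips of the shut fingers; the grasp point (between the pads) lies 19 mm behind it; y points along the fingers, z is the direction in which the jaws open and shut, and the axes are right-handed (so a half turn about y gives the same grasp; the last joint's range is limited). The gripper opens to 85 mm and grips with 20 to 120 N. Pads are 22 mm wide; open, the fingers measure 114 mm over their backs; the gripper's body (76 mm by 85 mm) begins 54 mm behind the grasp point. The pads swing forward as they close: fully open they stand 13 mm farther back than shut.
Start: joints at [-1.386, 0.053, 1.613, -0, 1.476, -0.119], TCP at [0.187, -0.596, 0.231] pointing down, gripper open.
Joint ranges: [-3.01, 3.01], [-1.01, 2.22], [0.06, 2.58], [-1.02, 4.17], [0.09, 2.62], [-3.14, 3.14]. Speed limits (rad/s): [2.57, 2.57, 3.14, 3.14, 3.14, 3.14].

## Interface

Orientations are given as a unit quaternion [w, x, y, z].
In Python, from plant import * gives the robot as it stands.
- The arm moves only by the shell command python3 -m crank 'ROWS'. ROWS is JSON, a list that holds one entry, the list of rows, each a list of 5 numbers: the gripper command: -1 is shut, 1 is fully open, values between are in proportion, then the shift along the tool's x, y, z in cm, then the turn about the tool's y in degrees. In form: [[[jaw, dx, dy, dz, twist], ...]]. A call has 1 to 8 rows; each row shifts and turns the commanded pose from where the row before left it, along the tool's axes as they then stand; what a row does not reach is not made up. A row lasts 1/8 s, in which the tool goes at most 62.5 mm and 10.7 degrees, less where a joint would pass 70% of its speed; a pose out of reach is approached as far as the arm can. A call with a gripper value outside its range is refused whole. The fingers move at their own pace and stop on an object; the grip force is fixed at half the most. Time passes only in rows, so rows that do not move let the fingers close. It gives the time, the measured TCP pose, the force and the opening at its end, in the units of the state.
- state(): the state, without advancing time (a new reading comes with each control period).
- grab_frame(name): name is "side" or "top"; returns a dict with "frame" (400x640x3 uint8, red, green, blue), "fx", "fy", "cx", "cy" (pixels), "pose" (4x4, takes a point from camera to world coordinates). Camera axes: x right, y up, looking along -z (the intrinsics and any distortion apply to the point x, -y, -z); pixel columns grow to the right and rows downward; lengths in m; the calibration is good to about 2 mm. A picture is of the moment at which its call begins. There is no depth.
- job_done(): hands the job in, once; it reports no verdict.
The state is a dict: "time": time; "joint_pos": joint angles; "joint_vel": joint speeds; "joint_efforts": joint torques, N m; "tool_pos": TCP position; "tool_rot": TCP orientation; "contact_force": force on the tool from outside, world axes, zero at the start; "ft_torque": the same for the moment, N m; "gripper_width": opening from 0.0 (shut) to 1.0 (fully open).
Only numpy, scipy, OpenCV 4.12 (cv2) and the standard library are available. Lean on these libraries where they do the work, as an engineer would, in place of code of your own. Each camera call takes 0.05 s, during which the arm holds its last target.

## Working session

There is one attempt and no reset: what is moved stays moved. The work goes in short steps, Python scripts to look and compute and a shell command to move; the robot and the scene stay as the last step left them, time stands still between calls to the robot, and variables do not carry over. Pictures are saved under pics/ and viewed, and the job is handed in when it is done.

```bash
mkdir -p pics; ls; python3 - <<'E'
from plant import *
import cv2
s=state();print(s)
for n in("side","top"):
    g=grab_frame(n);cv2.imwrite(f"pics/{n}0.png",g["frame"][:,:,::-1]);print(n,g["fx"],g["fy"],g["cx"],g["cy"],g["pose"],[k for k in g])
E
```

```text
pics
{'time': 0.0, 'joint_pos': array([-1.38600274e+00,  5.33776397e-02,  1.61431653e+00, -1.28186716e-05,
        1.47601181e+00, -1.19001415e-01]), 'joint_vel': array([ 1.65809291e-03,  3.60448285e-05, -1.20322862e-04,  3.64908120e-04,
       -7.29742353e-04, -1.58201383e-03]), 'joint_efforts': array([-8.02656723e-05, -3.93676364e+01, -3.70176995e+01, -1.60626013e-05,
        6.99044263e-03, -1.18044727e-05]), 'tool_pos': array([ 0.18684305, -0.59575105,  0.23003669]), 'tool_rot': array([ 0.10696648, -0.10702465,  0.69971114, -0.69821789]), 'contact_force': array([ 0.06580366, -0.62087592, -0.09640073]), 'ft_torque': array([-0.01778825,  0.01357075, -0.00846162]), 'gripper_width': 0.9996287746510537}
side 499.9228388019258 499.9228388019258 316.76374019105043 201.26915774925592 [[-0.86215349  0.31016548 -0.40061045 -0.03714098]
 [-0.50656332 -0.54210185  0.67046192  0.84855609]
 [-0.00921752  0.78097564  0.62449346  0.91868188]
 [ 0.          0.          0.          1.        ]] ['frame', 'fx', 'fy', 'cx', 'cy', 'pose']
top 397.94507236968406 397.94507236968406 316.11448882091884 202.87616210084562 [[ 0.02894909  0.99791829 -0.05762849  0.40323684]
 [-0.99914398  0.0271839  -0.03118254 -0.01142481]
 [-0.02955106  0.05848186  0.99785099  1.14485475]
 [ 0.          0.          0.          1.        ]] ['frame', 'fx', 'fy', 'cx', 'cy', 'pose']
```

View pics/top0.png

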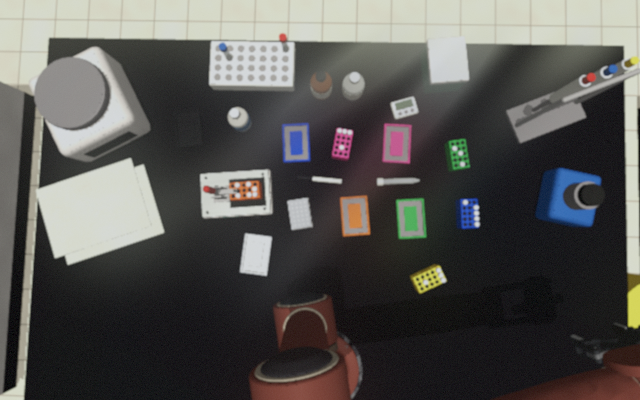

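View pics/side0.png

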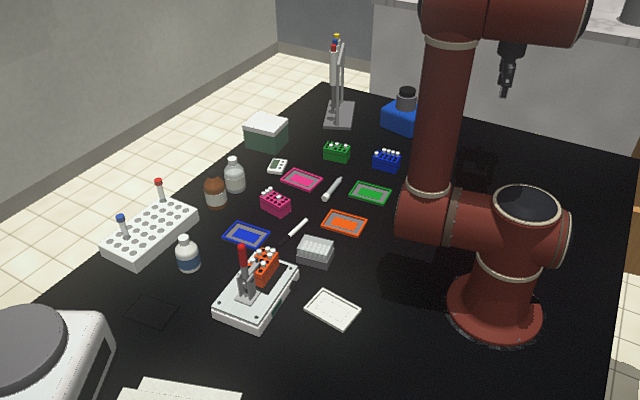

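```bash
cat > h.py <<'E'
from plant import *
import numpy as np, cv2
from scipy.spatial.transform import Rotation as R
def ray(g,u,v):
    d=np.array([(u-g["cx"])/g["fx"],-(v-g["cy"])/g["fy"],-1.]);P=g["pose"];return P[:3,3],P[:3,:3]@d
def p2w(g,u,v,z):
    o,d=ray(g,u,v);return (o+d*(z-o[2])/d[2])[:2]
def w2p(g,p):
    P=g["pose"];c=P[:3,:3].T@(np.array(p)-P[:3,3]);return np.array([g["cx"]+g["fx"]*c[0]/-c[2],g["cy"]-g["fy"]*c[1]/-c[2]])
def crop(g,name,x0,y0,w,h,k,marks=()):
    im=cv2.resize(g["frame"][y0:y0+h,x0:x0+w,::-1],None,fx=k,fy=k,interpolation=cv2.INTER_CUBIC)
    for (u,v) in marks: cv2.circle(im,(int((u-x0+.5)*k),int((v-y0+.5)*k)),2,(0,255,255),-1)
    cv2.imwrite("pics/"+name,im)
def st():
    s=state();R_=R.from_quat(s["tool_rot"][[1,2,3,0]]).as_matrix();print("t",round(s["time"],2),"p",s["tool_pos"].round(4),"F",s["contact_force"].round(1),"w",round(s["gripper_width"],3),"j",s["joint_pos"].round(2));print(R_.round(3));return s,R_
E
python3 - <<'E'
from h import *
g=grab_frame("top");crop(g,"t1.png",190,110,160,120,5);crop(g,"t2.png",330,110,160,120,5)
s=grab_frame("side");crop(s,"s1.png",200,220,130,115,6)
crop(s,"s2.png",240,130,170,110,4.7)
E
```

```text
(no output)
```

View pics/t1.png

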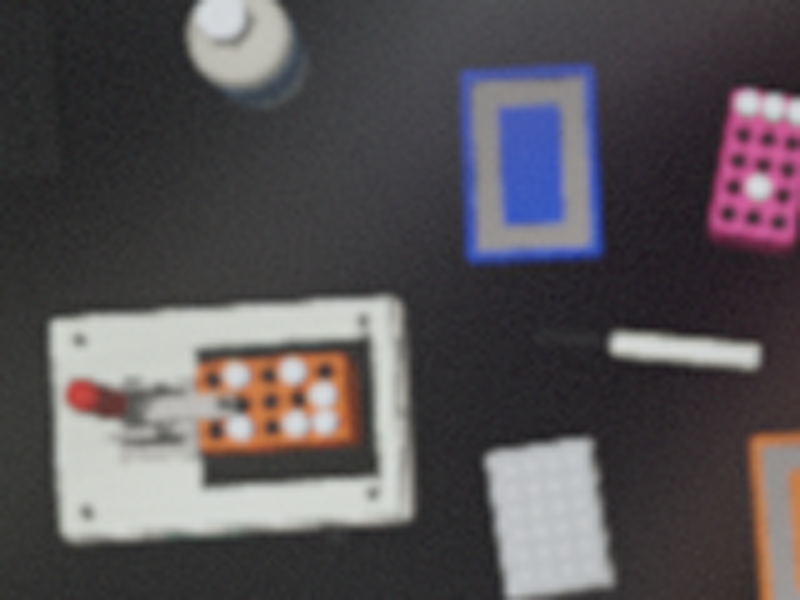

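View pics/t2.png

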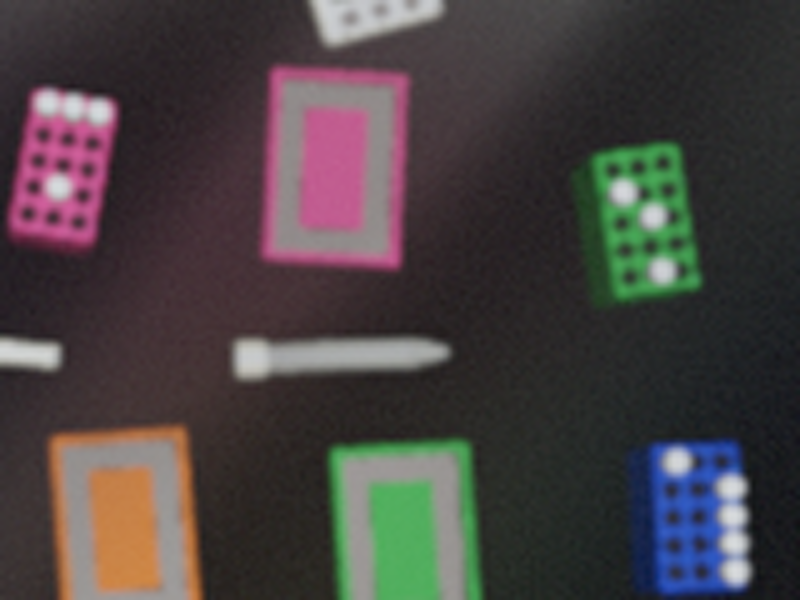

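View pics/s1.png

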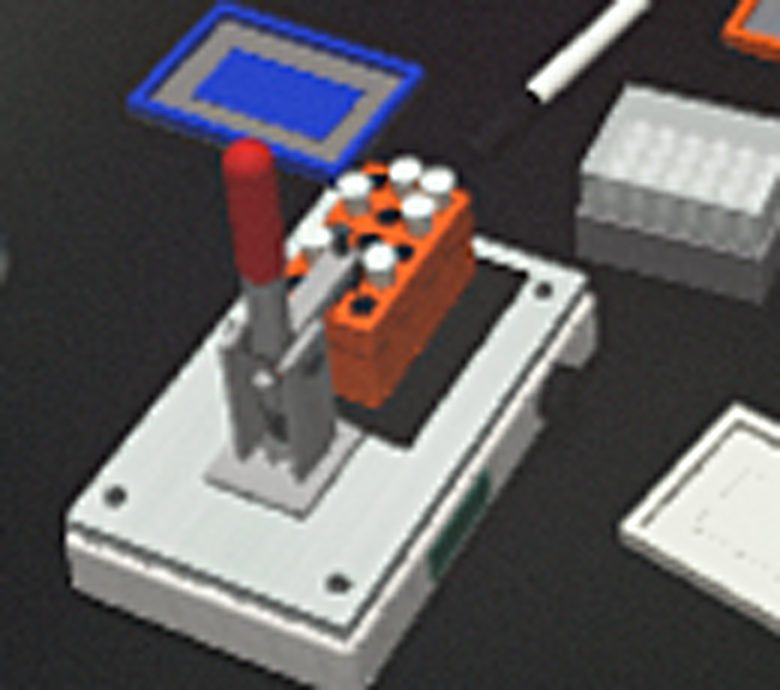

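View pics/s2.png

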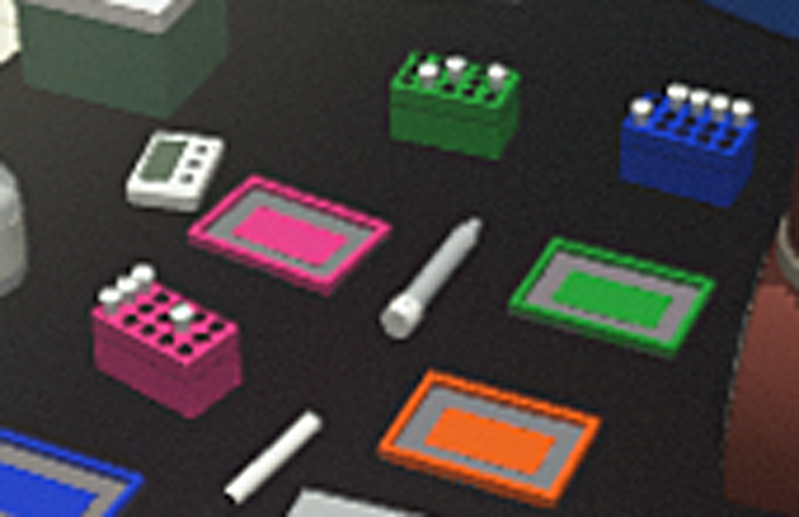

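```bash
python3 - <<'E'
from h import *
g=grab_frame("top");crop(g,"t3.png",320,180,120,80,6.6)
crop(g,"t4.png",195,165,80,60,10)
E
```

```text
(no output)
```

View pics/t3.png

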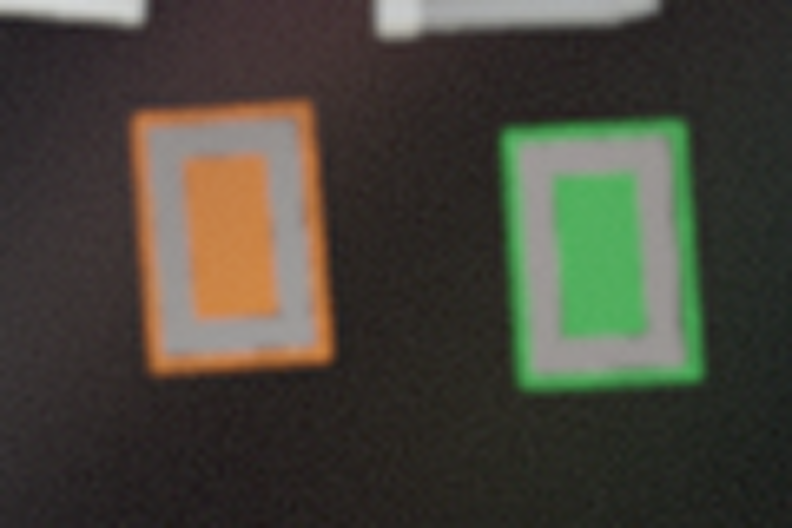

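View pics/t4.png

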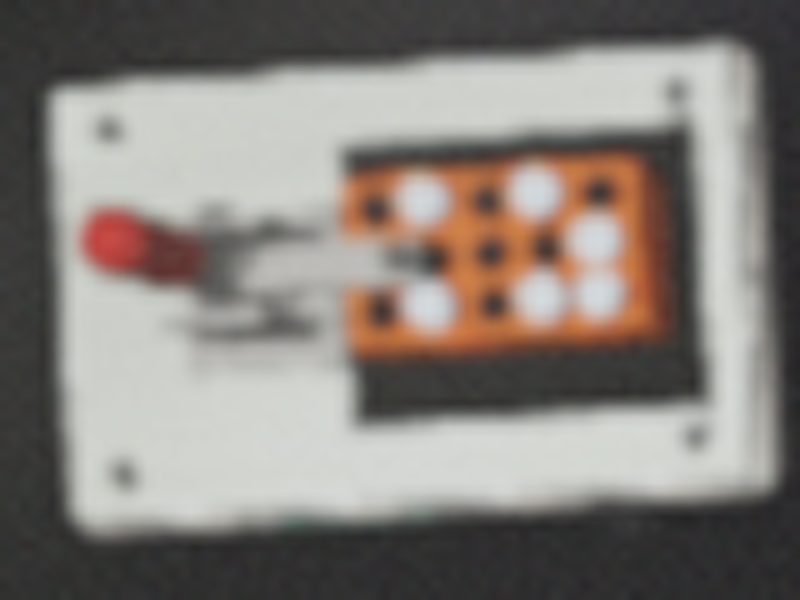

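```bash
cat > fit.py <<'E'
from h import *
from scipy.optimize import least_squares
import json
T=grab_frame("top");S=grab_frame("side")
def c(o,k,p): return [o[0]+(p[0]+.5)/k-.5,o[1]+(p[1]+.5)/k-.5]
t1=((190,110),5);t2=((330,110),5);t3=((320,180),6.6);t4=((195,165),10);s1=((200,220),6);s2=((240,130),4.7)
TL,TR,BR,BL=(1,1),(1,-1),(-1,-1),(-1,1)
# world-ish sign (sx,sy); half sizes hx,hy in world-ish, z
def fit(name,hx,hy,zs,obs,x0,sw):
    # obs: (g, crop, (sx,sy), zi, pix)
    def f(q):
        r=[];cy,sy=np.cos(q[2]),np.sin(q[2])
        for g,cr,s,zi,p in obs:
            a=np.array([s[0]*hx,s[1]*hy]);w=[q[0]+cy*a[0]-sy*a[1],q[1]+sy*a[0]+cy*a[1],zs[zi]]
            r+=list(w2p(g,w)-np.array(c(*cr,p)))
        return r
    r=least_squares(f,[*x0,0],loss="soft_l1")
    print(name,r.x[:2].round(4),"yaw(dev) deg",np.degrees(r.x[2]).round(2),"res",np.abs(f(r.x)).reshape(-1,2).max(1).round(1), "dist",np.hypot(*r.x[:2]).round(3))
    return r.x
def top(cr,pts): return [(T,cr,s,1,p) for s,p in zip((TL,TR,BR,BL),pts)]
def side(cr,pts): # left(+x+y) mid(-x+y) right(-x-y), bottom then top
    return [(S,cr,s,z,p) for (s,z),p in zip(((TL,0),(BL,0),(BR,0),(TL,1),(BL,1),(BR,1)),pts) if p]
Z=(0,.045)
fit("blue",.04,.023,Z,top(t2,[(651,443),(738,442),(745,590),(659,592)])+side(s2,[(622,176),(728,205),(750,160),(623,126),(735,152),(755,124)]),(.35,-.4),0)
fit("green",.04,.023,Z,top(t2,[(593,155),(679,143),(699,288),(616,299)])+side(s2,[(390,140),(498,157),(517,125),(391,90),(500,107),(520,70)]),(.5,-.4),0)
fit("pink",.04,.023,Z,top(t2,[(32,90),(117,100),(95,236),(10,234)])+side(s2,[(95,365),(192,416),(240,378),(95,315),(193,361),(240,323)]),(.5,-.1),0)
fit("orange",.023,.04,(.05,.095),top(t4,[(347,170),(640,155),(652,340),(352,358)])+side(s1,[(330,395),(375,405),(473,268),(328,308),(375,325),(472,200)]),(.4,.2),1)
D=(0,.009)
fit("dblue",.055,.038,D,top(t1,[(461,72),(593,65),(602,255),(468,262)]),(.4,.1),0)
fit("dpink",.055,.038,D,top(t2,[(272,67),(408,75),(400,268),(262,260)]),(.4,.1),0)
fit("dorange",.055,.038,D,top(t3,[(132,115),(312,100),(333,360),(152,376)]),(.4,.1),0)
fit("dgreen",.055,.038,D,top(t3,[(500,130),(686,120),(704,380),(519,390)]),(.4,.1),0)
fit("shaker",.063,.098,(0,.05),top(t4,[(48,90),(735,42),(757,492),(80,535)]),(.4,.1),0)
u=c(*t4,(110,240));print("handle top",p2w(T,*u,.205))
# side: handle top centre (247,150) triangulate
u2=c(*s1,(248,150));print("handle side at z=.205",p2w(S,*u2,.205))
st()
E
python3 fit.py
```

```text
blue [ 0.4504 -0.3974] yaw(dev) deg 3.73 res [0.6 0.1 0.3 0.5 1.2 1.  3.  0.5 0.4 1.1] dist 0.601
green [ 0.6129 -0.3675] yaw(dev) deg 9.84 res [0.3 0.5 0.3 0.2 0.2 0.8 0.3 1.2 0.2 0.4] dist 0.715
pink [ 0.6369 -0.0461] yaw(dev) deg -6.19 res [0.4 0.3 1.  0.9 1.  0.8 0.5 1.4 0.6 0.1] dist 0.639
orange [0.492  0.2139] yaw(dev) deg 7.09 res [ 1.7  0.3  1.   0.3  8.4  1.6  1.  10.   0.8  1.5] dist 0.536
dblue [0.6427 0.0879] yaw(dev) deg 4.26 res [0.2 0.2 0.2 0.3] dist 0.649
dpink [ 0.647  -0.2021] yaw(dev) deg -1.78 res [0.5 0.3 0.5 0.4] dist 0.678
dorange [ 0.4357 -0.087 ] yaw(dev) deg 6.02 res [0.4 0.6 0.3 0.7] dist 0.444
dgreen [ 0.4328 -0.2456] yaw(dev) deg 4.82 res [0.7 0.6 0.6 0.5] dist 0.498
shaker [0.4865 0.2492] yaw(dev) deg 5.36 res [0.5 0.6 1.  1.5] dist 0.547
handle top [0.48461891 0.28338107]
handle side at z=.205 [0.48414244 0.283778  ]
t 0.35 p [ 0.187  -0.5962  0.231 ] F [ 0.6 -0.2  0.7] w 0.997 j [-1.39  0.05  1.61  0.    1.48 -0.12]
[[-0.954 -0.     0.299]
 [-0.299  0.    -0.954]
 [-0.    -1.    -0.   ]]
```

```bash
cat >> h.py <<'E'
def go(x,y,z,yaw=None):
    """yaw deg: world angle of tool z axis. prints twist then shift (cm) in tool axes after twist"""
    s,M=st();cur=np.degrees(np.arctan2(M[1,2],M[0,2]));
    tw=0 if yaw is None else (cur-yaw+90)%180-90
    M2=M@R.from_euler("y",tw,degrees=True).as_matrix()
    print("zang",cur.round(2),"twist",round(tw,2),"shift cm after twist",(M2.T@(np.array([x,y,z])-s["tool_pos"])*100).round(2))
E
sed -i 's/\[(330,395),(375,405),(473,268),(328,308),(375,325),(472,200)\]/[None,(375,405),(473,268),None,(375,325),(472,200)]/' fit.py
python3 fit.py | grep orange
python3 -m crank '[[[-1,0,-1.5,0,5.8],[-1,0,-1.5,0,5.9]]]'
python3 -c "
from h import *
go(.489,.243,.25,-84)"
```

```text
orange [0.4935 0.2134] yaw(dev) deg 5.32 res [0.7 0.3 1.1 1.  0.7 0.9 1.  1.5] dist 0.538
dorange [ 0.4357 -0.087 ] yaw(dev) deg 6.02 res [0.4 0.6 0.3 0.7] dist 0.444
time: 0.7
tool_pos: [0.1869, -0.5962, 0.2614]
tool_rot: [0.034, -0.034, 0.707, -0.706]
contact_force: [0.6, 0.7, -0.4]
gripper_width: 0.6
t 0.7 p [ 0.1869 -0.5962  0.2614] F [ 0.6  0.7 -0.4] w 0.6 j [-1.39  0.04  1.58 -0.    1.53  0.09]
[[-0.995 -0.     0.096]
 [-0.096  0.001 -0.995]
 [ 0.    -1.    -0.001]]
zang -84.49 twist -0.49 shift cm after twist [-38.81   1.19 -80.3 ]
```

```bash
python3 -m crank '[[[-1,-3,0,-3,0],[-1,-4,0,-4,0],[-1,-4,0,-4,0],[-1,-4,0,-4,0],[-1,-4,0,-4,0],[-1,-4,0,-4,0],[-1,-3,0,-4,0],[-1,-2,0,-4,0]]]'
python3 -m crank '[[[-1,-1.5,0,-5,0],[-1,-1.5,0,-5,0],[-1,-1.5,0,-5,0],[-1,-1.5,0,-5,0],[-1,-1,0,-5,0],[-1,-1,0,-5,0],[-1,-1,0,-5,0],[-1,0,0,-4,0]]]'
python3 -c "
from h import *
go(.489,.243,.25,-84)"
```

```text
time: 1.7
tool_pos: [0.4357, -0.2584, 0.2615]
tool_rot: [-0.036, 0.035, -0.706, 0.706]
contact_force: [0.5, -0.5, -0.0]
gripper_width: 0.002
time: 2.7
tool_pos: [0.4855, 0.1389, 0.2615]
tool_rot: [0.036, -0.035, 0.706, -0.706]
contact_force: [0.2, -0.7, -0.6]
gripper_width: 0.003
t 2.7 p [0.4855 0.1389 0.2615] F [ 0.2 -0.7 -0.6] w 0.003 j [ 0.13 -0.26  1.85  0.    1.55  1.6 ]
[[-0.995  0.     0.1  ]
 [-0.1    0.    -0.995]
 [-0.    -1.    -0.   ]]
zang -84.23 twist -0.23 shift cm after twist [ -1.44   1.15 -10.31]
```

```bash
python3 -m crank '[[[-1,-0.7,0,-4,0],[-1,-0.6,0,-4,0],[-1,-0.1,2,-2,0],[-1,0,3,0,0],[-1,0,3,0,0],[-1,0,1.5,0,0],[-1,0,0,0,0]]]'
python3 - <<'E'
from h import *
go(.489,.2435,.165,-84)
g=grab_frame("side");crop(g,"s3.png",200,200,130,115,6)
E
```

```text
time: 3.58
tool_pos: [0.4885, 0.2372, 0.1644]
tool_rot: [-0.034, 0.036, -0.706, 0.707]
contact_force: [-0.3, -1.0, 0.0]
gripper_width: 0.001
t 3.58 p [0.4885 0.2372 0.1644] F [-0.3 -1.   0. ] w 0.001 j [ 0.31 -0.09  1.87 -0.    1.37  1.79]
[[-0.995 -0.003  0.099]
 [-0.099 -0.001 -0.995]
 [ 0.003 -1.     0.001]]
zang -84.32 twist -0.32 shift cm after twist [-0.11 -0.06 -0.63]
```

View pics/s3.png

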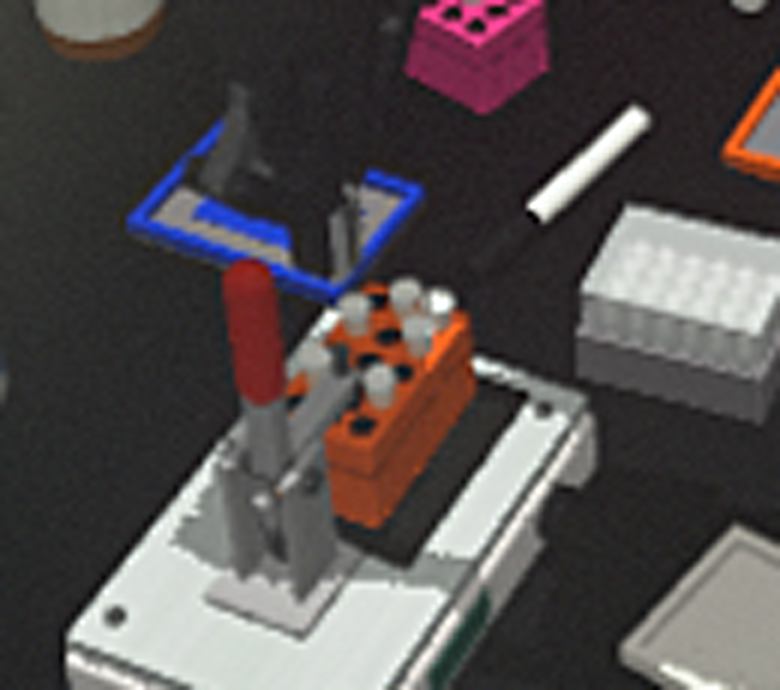

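```bash
python3 - <<'E'
from h import *
g=grab_frame("side");s=state();print(s["gripper_width"])
m=[w2p(g,s["tool_pos"]+[0,0,d]) for d in(0,.02,.07)];print(m)
crop(g,"s4.png",200,80,200,200,3,m)
g=grab_frame("top");m=[w2p(g,s["tool_pos"]+[0,0,d]) for d in(0,.02,.07)];print(m)
crop(g,"t5.png",170,120,160,120,5,m[:1])
E
```

```text
0.0008784050183742672
[array([253.37069481, 243.58000785]), array([252.55039617, 236.82399908]), array([250.41397309, 219.22834274])]
[array([228.52272163, 188.26644866]), array([226.47475038, 187.48473223]), array([220.96546994, 185.38182428])]
```

View pics/s4.png

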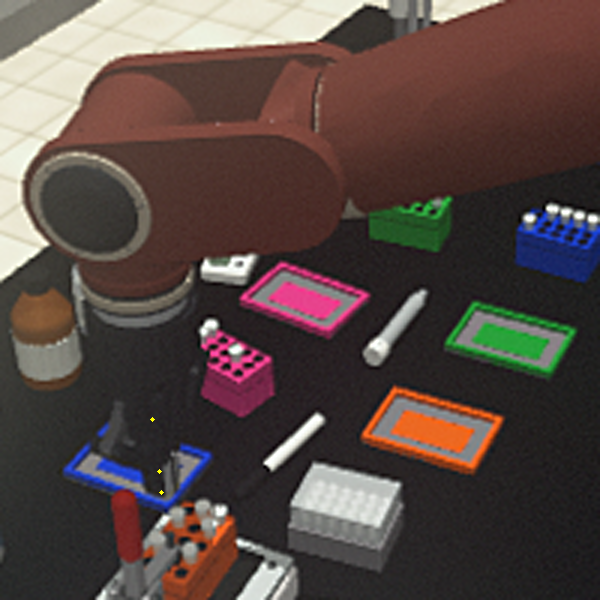

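View pics/t5.png

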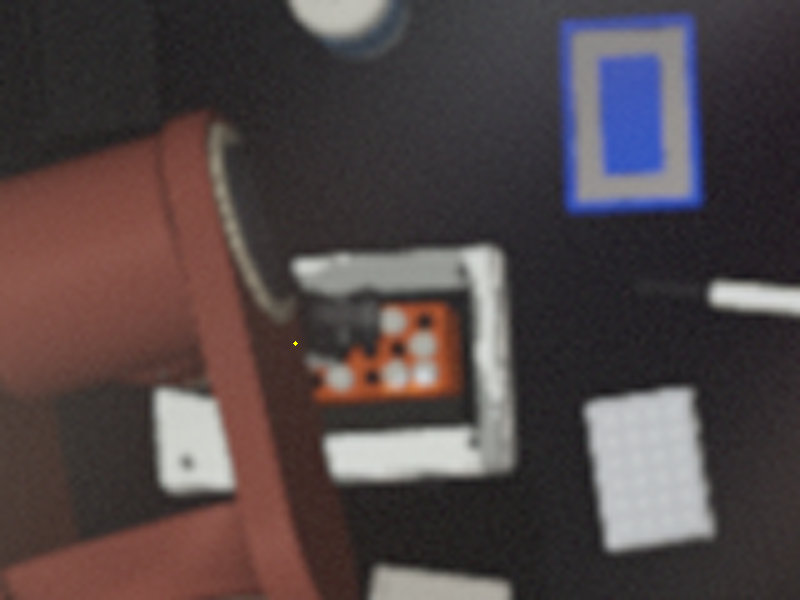

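```bash
python3 -m crank '[[[-1,0,0,-1.5,0],[-1,0,0,-0.8,0],[-1,0,0,-0.8,0],[-1,0,0,-0.8,0],[-1,0,0.2,-0.8,0]]]'
python3 -m crank '[[[-1,0,0.2,-0.8,0],[-1,0,0.3,-0.8,0],[-1,0,0.2,-0.8,0],[-1,0,0,0,0]]]'
python3 - <<'E'
from h import *
st()
g=grab_frame("side");crop(g,"s5.png",200,200,130,115,6)
E
```

```text
time: 4.35
tool_pos: [0.4858, 0.2846, 0.166]
tool_rot: [-0.036, 0.034, -0.706, 0.707]
contact_force: [-0.7, -5.0, 6.0]
gripper_width: -0.003
time: 4.85
tool_pos: [0.482, 0.3093, 0.1568]
tool_rot: [0.035, -0.036, 0.706, -0.706]
contact_force: [0.1, -0.5, 0.1]
gripper_width: 0.001
t 4.85 p [0.482  0.3093 0.1568] F [ 0.1 -0.5  0.1] w 0.001 j [ 0.44 -0.01  1.81  0.    1.35  1.91]
[[-0.995 -0.001  0.1  ]
 [-0.1    0.    -0.995]
 [ 0.001 -1.    -0.001]]
```

View pics/s5.png

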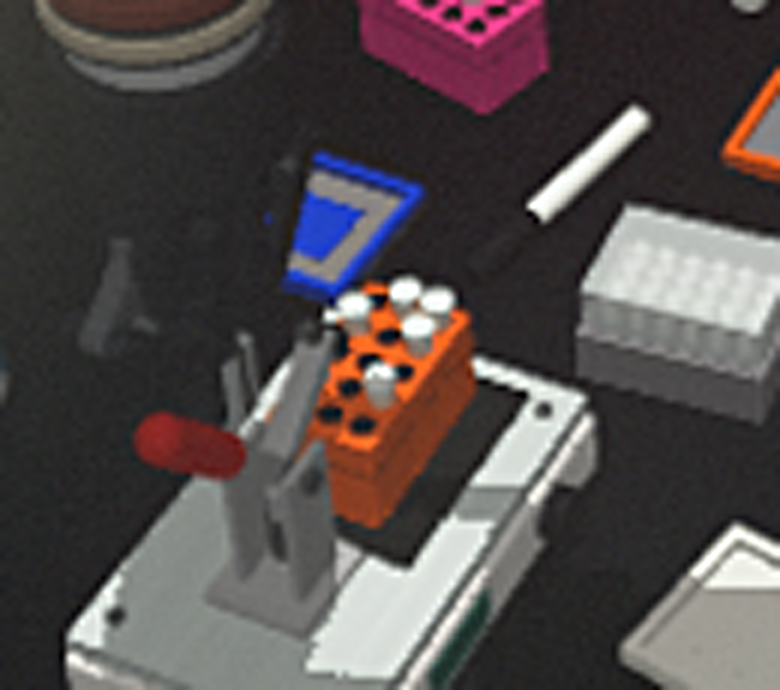

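```bash
python3 -m crank '[[[-1,0,-2,0,0],[-1,0,-3,0,0],[-1,0,-3,0,0],[0,0,-2,3,0],[1,0,0,4,0],[1,0,0,4,0],[1,0,0,0,0]]]'
python3 - <<'E'
from h import *
g=grab_frame("side");crop(g,"s6.png",200,200,130,115,6)
g=grab_frame("top");crop(g,"t6.png",195,165,80,60,10)
# jaw along rack short axis: world x-ish rotated 5.5
go(.4935,.2134,.25,5.5)
E
```

```text
time: 5.78
tool_pos: [0.4938, 0.1973, 0.2588]
tool_rot: [0.035, -0.033, 0.706, -0.706]
contact_force: [-0.1, 0.7, -0.4]
gripper_width: 0.846
t 5.88 p [0.4935 0.1991 0.2584] F [ 0.4 -0.5  0.6] w 0.992 j [ 0.24 -0.19  1.8   0.    1.53  1.72]
[[-0.995  0.001  0.099]
 [-0.099  0.001 -0.995]
 [-0.001 -1.    -0.001]]
zang -84.34 twist -89.84 shift cm after twist [-1.42  0.84  0.13]
```

View pics/s6.png

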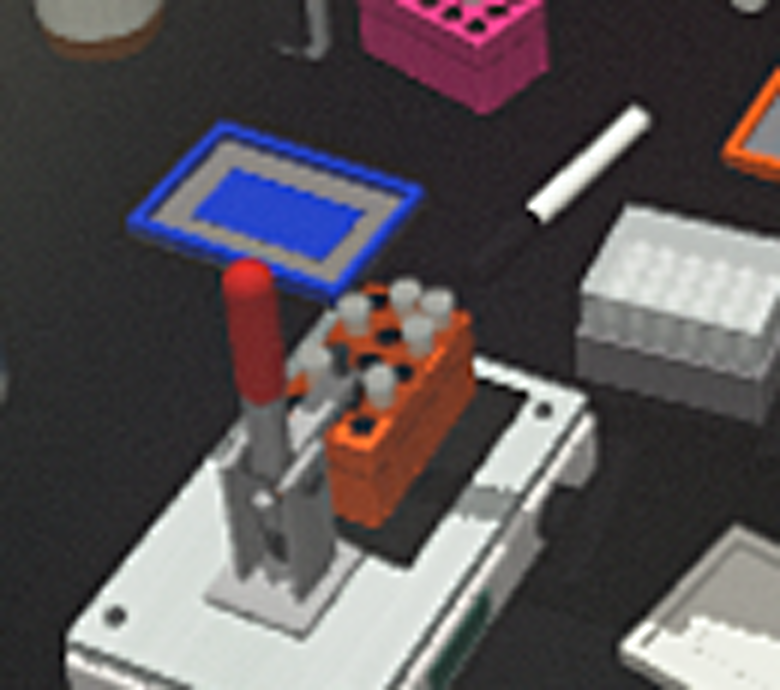

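View pics/t6.png

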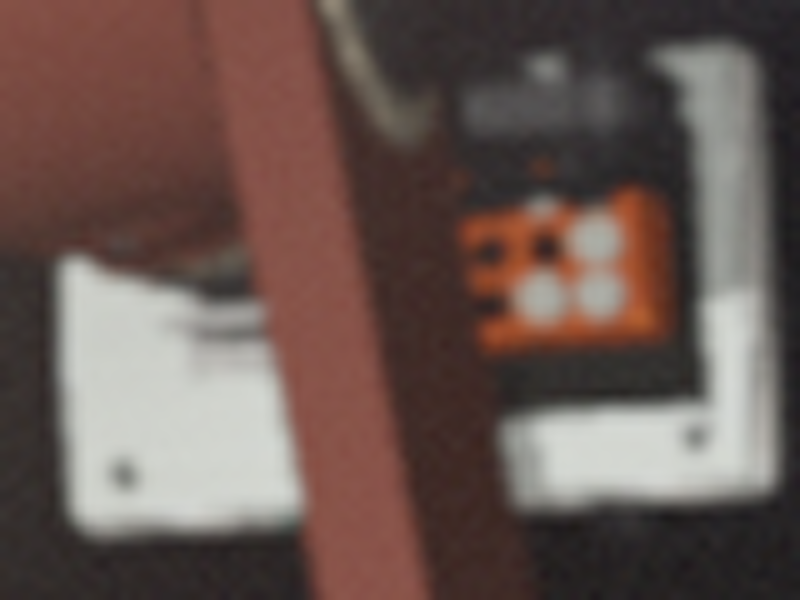

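```bash
python3 -m crank '[[[-1,0,0,-2,0],[-1,0.2,0,-2,0],[-1,0.2,0,0,0],[-1,0,3,0,0],[-1,0,3,0,0],[-1,0,3,0,0],[-1,0,0.5,0,0],[-1,0,0,0,0]]]'
python3 -c "
from h import *
go(.489,.2435,.165,-84)"
```

```text
time: 6.88
tool_pos: [0.4855, 0.2388, 0.1628]
tool_rot: [-0.035, 0.035, -0.706, 0.706]
contact_force: [-0.1, -0.7, -0.4]
gripper_width: -0.0
t 6.88 p [0.4855 0.2388 0.1628] F [-0.1 -0.7 -0.4] w -0.0 j [ 0.32 -0.1   1.88 -0.    1.36  1.79]
[[-0.995  0.     0.1  ]
 [-0.1   -0.    -0.995]
 [-0.    -1.     0.   ]]
zang -84.27 twist -0.27 shift cm after twist [-0.39 -0.22 -0.44]
```

```bash
python3 -m crank '[[[-1,0,0,-1.5,0],[-1,0,0,-1,0],[-1,0,0,-1,0],[-1,0,0,-1,0],[-1,0,0.2,-1,0],[-1,0,0.3,-1,0],[-1,0,0.3,-1,0],[-1,0,0.3,-1,0]]]'
python3 -m crank '[[[-1,0,0,-0.9,0],[-1,0,0,0,0],[-1,0,0,0,0]]]'
python3 - <<'E'
from h import *
st()
g=grab_frame("side");crop(g,"s7.png",190,200,130,115,6)
E
```

```text
time: 7.88
tool_pos: [0.4765, 0.3243, 0.1509]
tool_rot: [0.035, -0.036, 0.707, -0.706]
contact_force: [1.1, -0.3, 0.3]
gripper_width: 0.001
time: 8.25
tool_pos: [0.4761, 0.3321, 0.1514]
tool_rot: [0.035, -0.035, 0.706, -0.706]
contact_force: [0.3, 0.1, 0.5]
gripper_width: 0.006
t 8.25 p [0.4761 0.3321 0.1514] F [0.3 0.1 0.5] w 0.006 j [0.48 0.01 1.79 0.   1.34 1.95]
[[-0.995  0.     0.1  ]
 [-0.1    0.    -0.995]
 [-0.    -1.    -0.   ]]
```

View pics/s7.png

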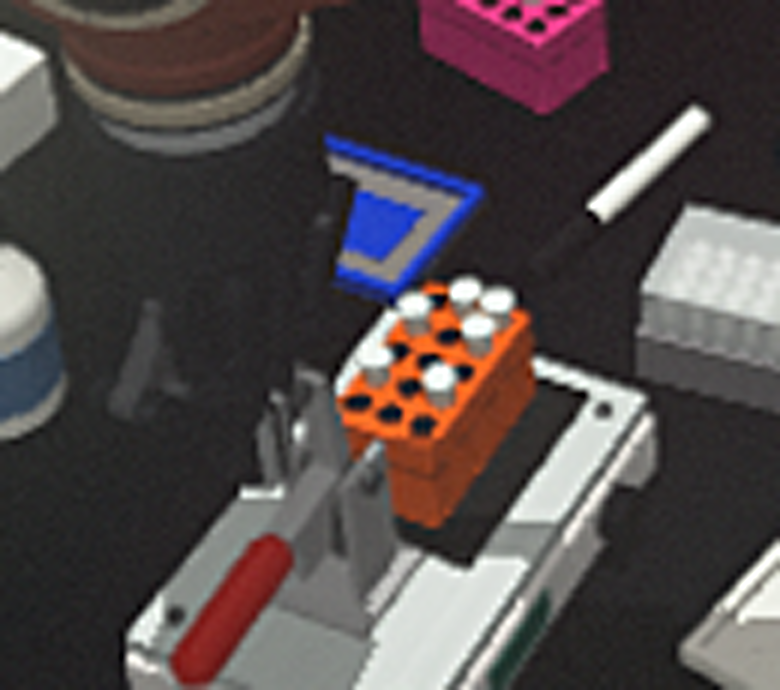

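```bash
python3 -m crank '[[[-1,0,-3,0,0],[-1,0,-4,0,0],[-1,0,-3,0,0],[0,0,0,4,0],[1,-0.5,0,4,0],[1,-0.5,0,4,0],[1,0,0,0,-9.9],[1,0,0,0,-10]]]'
python3 -m crank '[[[1,0,0,0,-10],[1,0,0,0,-10],[1,0,0,0,-10],[1,0,0,0,-10],[1,0,0,0,-10],[1,0,0,0,-10],[1,0,0,0,-10],[1,0,0,0,0]]]'
python3 - <<'E'
from h import *
g=grab_frame("side");crop(g,"s8.png",200,200,130,115,6)
go(.4935,.2134,.064,5.5)
E
```

```text
time: 9.3
tool_pos: [0.4982, 0.2126, 0.2515]
tool_rot: [0.158, -0.158, 0.689, -0.689]
contact_force: [1.0, -0.1, 1.4]
gripper_width: 0.999
time: 10.3
tool_pos: [0.498, 0.2133, 0.2514]
tool_rot: [0.523, -0.523, 0.476, -0.476]
contact_force: [0.5, -0.2, 0.1]
gripper_width: 1.0
t 10.35 p [0.498  0.2134 0.2514] F [0.6 0.4 0.8] w 1.0 j [ 0.27 -0.16  1.78  0.    1.52  0.17]
[[ 0.094  0.     0.996]
 [-0.996  0.     0.094]
 [-0.    -1.     0.   ]]
zang 5.41 twist -0.09 shift cm after twist [-0.04 18.74 -0.45]
```

View pics/s8.png

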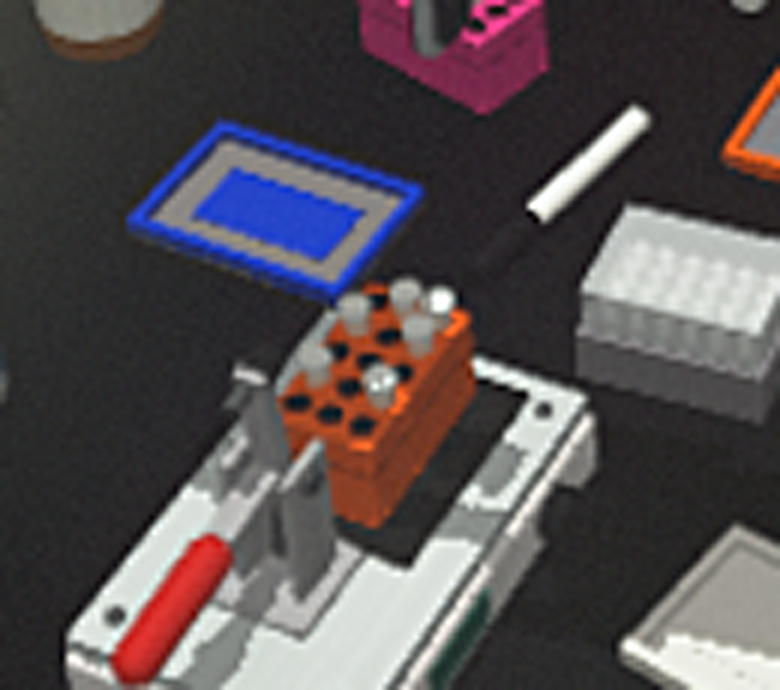

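```bash
python3 -m crank '[[[1,0,3,-0.45,0],[1,0,4,0,0],[1,0,4,0,0],[1,0,3,0,0],[1,0,2,0,0],[1,0,1.5,0,0],[1,0,1.1,0,0],[1,0,0,0,0]]]'
python3 -m crank '[[[-1,0,0,0,0],[-1,0,0,0,0],[-1,0,0,0,0],[-1,0,0,0,0],[-1,0,0,0,0],[-1,0,0,0,0]]]'
python3 -c "
from h import *
st()"
```

```text
time: 11.35
tool_pos: [0.4934, 0.2131, 0.065]
tool_rot: [-0.524, 0.524, -0.475, 0.475]
contact_force: [0.1, -0.3, -0.6]
gripper_width: 1.0
time: 12.1
tool_pos: [0.4944, 0.2134, 0.0665]
tool_rot: [0.524, -0.523, 0.475, -0.475]
contact_force: [0.1, 0.6, 5.2]
gripper_width: 0.532
t 12.1 p [0.4944 0.2134 0.0665] F [0.1 0.6 5.2] w 0.532 j [0.27 0.01 1.95 0.   1.18 0.17]
[[ 0.098  0.002  0.995]
 [-0.995  0.001  0.098]
 [-0.    -1.     0.002]]
```

```bash
python3 -m crank '[[[-1,0,-1,0,0],[-1,0,-2,0,0],[-1,0,-3,0,0],[-1,0,-4,0,0],[-1,0,-4,0,0],[-1,0,-1,0,0],[-1,0,0,0,0]]]'
python3 -m crank '[[[-1,2,0,0,0],[-1,3,0,0,0],[-1,4,0,0,0],[-1,4,0,0,0],[-1,4,0,0,0],[-1,4,0,0,0],[-1,4,0,0,0],[-1,3,0,0,0]]]'
python3 -m crank '[[[-1,0,0,0,10],[-1,0,0,0,10],[-1,0,0,0,10],[-1,0,0,0,10],[-1,0,0,0,10],[-1,0,0,0,10],[-1,0,0,0,10],[-1,0,0,0,10]]]'
python3 -m crank '[[[-1,0,0,0,9.6],[-1,0,0,0,0],[-1,0,0,0,0]]]'
python3 - <<'E'
from h import *
go(.4357,-.087,.05,-84)
g=grab_frame("side");cv2.imwrite("pics/s9.png",g["frame"][:,:,::-1])
E
```

```text
time: 12.98
tool_pos: [0.4935, 0.2131, 0.2155]
tool_rot: [0.524, -0.524, 0.475, -0.475]
contact_force: [-0.3, -0.6, -2.3]
gripper_width: 0.523
time: 13.98
tool_pos: [0.5193, -0.0678, 0.2128]
tool_rot: [-0.523, 0.524, -0.477, 0.474]
contact_force: [0.7, -0.2, -1.9]
gripper_width: 0.523
time: 14.98
tool_pos: [0.5193, -0.0662, 0.2127]
tool_rot: [0.092, -0.095, 0.701, -0.7]
contact_force: [-0.2, 0.1, -1.4]
gripper_width: 0.53
time: 15.35
tool_pos: [0.5201, -0.0659, 0.2141]
tool_rot: [0.037, -0.038, 0.706, -0.706]
contact_force: [0.0, 0.2, -1.7]
gripper_width: 0.526
t 15.35 p [ 0.5201 -0.0659  0.2141] F [ 0.   0.2 -1.7] w 0.526 j [-0.27 -0.18  1.86 -0.    1.46  1.2 ]
[[-0.994 -0.002  0.106]
 [-0.106  0.    -0.994]
 [ 0.002 -1.    -0.001]]
zang -83.89 twist 0.11 shift cm after twist [ 8.58 16.42  1.23]
```

View pics/s9.png

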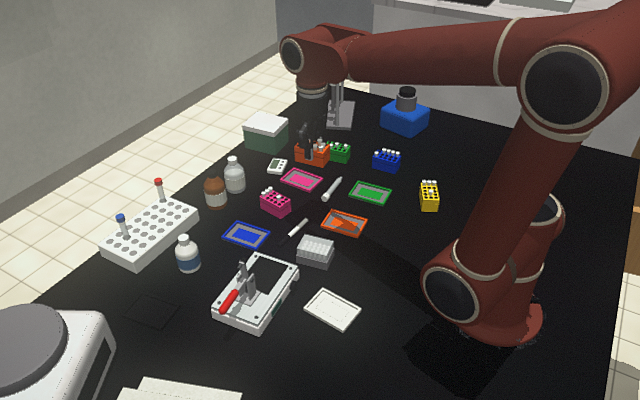

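```bash
python3 -m crank '[[[-1,2,0,0.3,0],[-1,3,0,0.5,0],[-1,2.5,2,0.4,0],[-1,1.1,3,0,0],[-1,0,4,0,0],[-1,0,4,0,0],[-1,0,3,0,0],[-1,0,0,0,0]]]'
python3 -c "
from h import *
go(.4357,-.087,.0195,-84)"
```

```text
time: 16.4
tool_pos: [0.4341, -0.0856, 0.0526]
tool_rot: [0.035, -0.04, 0.707, -0.705]
contact_force: [0.0, 0.3, -1.9]
gripper_width: 0.525
t 16.4 p [ 0.4341 -0.0856  0.0526] F [ 0.   0.3 -1.9] w 0.525 j [-0.36 -0.21  2.17 -0.    1.18  1.1 ]
[[-0.994 -0.006  0.106]
 [-0.106  0.002 -0.994]
 [ 0.006 -1.    -0.003]]
zang -83.93 twist 0.07 shift cm after twist [-0.17  3.31  0.16]
```

```bash
python3 -m crank '[[[-1,-0.1,1.0,0.1,0],[-1,0,0.9,0,0],[-1,0,0.6,0,0],[-1,0,0.4,0,0],[-1,0,0.2,0,0],[-1,0,0.1,0,0],[-1,0,0,0,0]]]'
python3 - <<'E'
from h import *
st()
g=grab_frame("side");crop(g,"s10.png",280,150,110,100,7)
E
```

```text
time: 17.27
tool_pos: [0.4377, -0.0874, 0.0234]
tool_rot: [-0.037, 0.037, -0.706, 0.706]
contact_force: [-0.8, 0.1, -3.1]
gripper_width: 0.527
t 17.27 p [ 0.4377 -0.0874  0.0234] F [-0.8  0.1 -3.1] w 0.527 j [-0.36 -0.15  2.18  0.    1.11  1.1 ]
[[-0.995  0.     0.105]
 [-0.105 -0.    -0.995]
 [-0.    -1.     0.   ]]
```

View pics/s10.png

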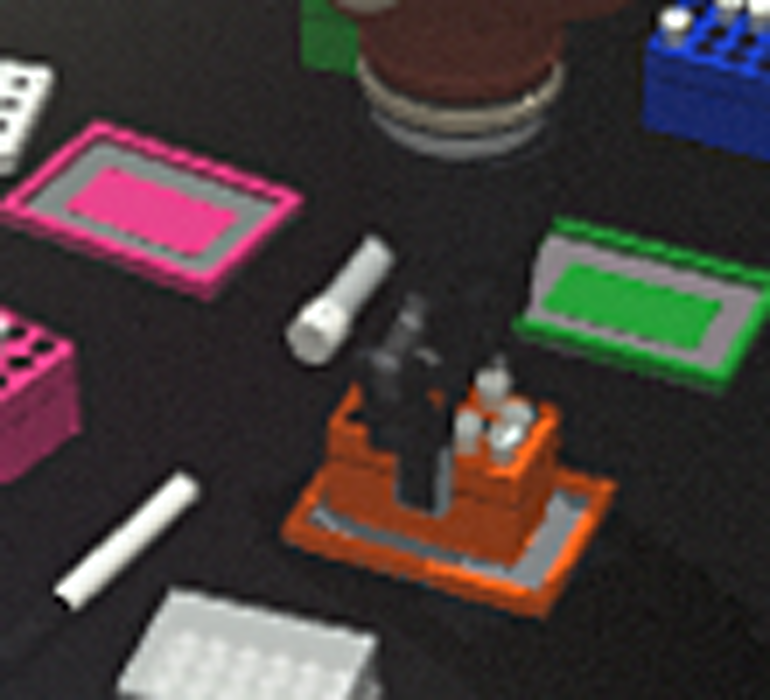

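```bash
python3 -m crank '[[[-1,0,0.15,0,0],[-1,0,0.1,0,0],[-1,0,0,0,0]]]'
python3 -m crank '[[[-1,0,0.1,0,0],[-1,0,0,0,0]]]'
```

```text
time: 17.7
tool_pos: [0.4376, -0.0873, 0.0207]
tool_rot: [0.037, -0.037, 0.706, -0.706]
contact_force: [-0.0, -0.5, -1.9]
gripper_width: 0.529
time: 17.95
tool_pos: [0.4376, -0.0873, 0.0197]
tool_rot: [0.037, -0.037, 0.706, -0.706]
contact_force: [0.5, 0.2, -2.2]
gripper_width: 0.524
```

```bash
python3 -m crank '[[[-1,0,0.1,0,0],[-1,0,0,0,0]]]'
python3 -m crank '[[[-1,0,0.1,0,0],[-1,0,0,0,0]]]'
```

```text
time: 18.2
tool_pos: [0.4377, -0.0874, 0.0194]
tool_rot: [0.037, -0.037, 0.706, -0.706]
contact_force: [-3.5, 0.5, 6.3]
gripper_width: 0.527
time: 18.45
tool_pos: [0.4377, -0.0874, 0.0194]
tool_rot: [0.037, -0.038, 0.706, -0.706]
contact_force: [-8.2, 2.1, 13.6]
gripper_width: 0.53
```

```bash
python3 -m crank '[[[-0.2,0,-0.1,0,0],[0.4,0,0,0,0],[1,0,0,0,0],[1,0,0,0,0],[1,0,-1,0,0],[1,0,-3,0,0],[1,0,-4,0,0],[1,0,-4,0,2.3]]]'
python3 -m crank '[[[1,0,0,4,0],[1,0,0,5,0],[1,0,0,5,0],[1,0,0,5,0],[1,0,0,5,0],[1,0,0,4,0],[1,0,0,2,0],[1,0,0,0,0]]]'
python3 - <<'E'
from h import *
go(.4504,-.3974,.015,-86.3)
g=grab_frame("side");crop(g,"s11.png",280,130,140,110,5.6)
E
```

```text
time: 19.45
tool_pos: [0.4376, -0.0873, 0.1406]
tool_rot: [-0.023, 0.022, -0.707, 0.707]
contact_force: [0.8, 0.1, -0.5]
gripper_width: 1.004
time: 20.45
tool_pos: [0.4571, -0.3872, 0.1391]
tool_rot: [0.023, -0.022, 0.707, -0.707]
contact_force: [0.4, 0.5, 0.9]
gripper_width: 0.999
t 20.45 p [ 0.4571 -0.3872  0.1391] F [0.4 0.5 0.9] w 0.999 j [-0.83  0.07  1.76  0.    1.32  0.68]
[[-0.998  0.     0.063]
 [-0.063  0.    -0.998]
 [-0.    -1.    -0.   ]]
zang -86.36 twist -0.06 shift cm after twist [ 0.74 12.41  0.98]
```

View pics/s11.png

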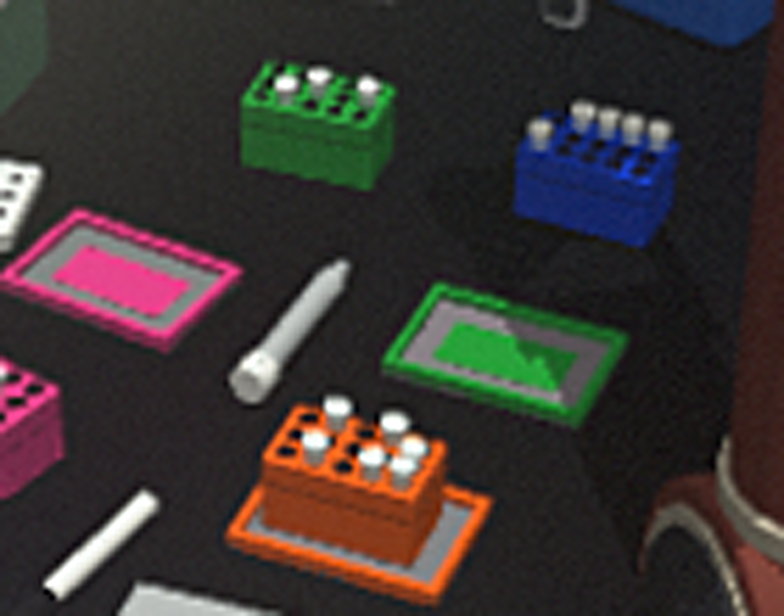

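```bash
python3 -m crank '[[[1,0.7,1,1,0],[1,0,3,0,0],[1,0,3,0,0],[1,0,2.5,0,0],[1,0,1.7,0,0],[1,0,1.2,0,0],[1,0,0,0,0]]]'
python3 -m crank '[[[-1,0,0,0,0],[-1,0,0,0,0],[-1,0,0,0,0],[-1,0,0,0,0],[-1,0,0,0,0],[-1,0,0,0,0]]]'
python3 -c "
from h import *
st()"
```

```text
time: 21.38
tool_pos: [0.4504, -0.3966, 0.014]
tool_rot: [0.023, -0.023, 0.707, -0.706]
contact_force: [1.1, 0.1, -0.6]
gripper_width: 0.997
time: 22.12
tool_pos: [0.4515, -0.398, 0.0161]
tool_rot: [-0.023, 0.022, -0.706, 0.707]
contact_force: [-0.2, -0.2, 5.9]
gripper_width: 0.525
t 22.12 p [ 0.4515 -0.398   0.0161] F [-0.2 -0.2  5.9] w 0.525 j [-0.85  0.22  1.81  0.    1.11  0.66]
[[-0.998  0.002  0.065]
 [-0.065 -0.002 -0.998]
 [-0.001 -1.     0.002]]
```

```bash
python3 -m crank '[[[-1,0,-1,0,0],[-1,0,-2,0,0],[-1,0,-3,0,-0.6],[-1,0,-4,0,0],[-1,0,-2,-2,0],[-1,-1,0,-3,0],[-1,-1.5,0,-4,0],[-1,-2,0,-5,0]]]'
python3 -m crank '[[[-1,-2,0,-5,0],[-1,-2,0,-5,0],[-1,-2,0,-5,0],[-1,-2,0,-5,0],[-1,-2,0,-5,0],[-1,-1.5,0,-4,0],[-1,-1,0,-2,0],[-1,0,0,0,0]]]'
python3 -c "
from h import *
go(.6427,.0879,.045,-85.74)"
```

```text
time: 23.12
tool_pos: [0.4852, -0.2534, 0.136]
tool_rot: [-0.026, 0.026, -0.706, 0.707]
contact_force: [1.0, 0.3, -2.0]
gripper_width: 0.531
time: 24.12
tool_pos: [0.5868, 0.0651, 0.1354]
tool_rot: [-0.027, 0.027, -0.706, 0.707]
contact_force: [0.8, -0.1, -1.3]
gripper_width: 0.528
t 24.12 p [0.5868 0.0651 0.1354] F [ 0.8 -0.1 -1.3] w 0.528 j [-0.02  0.05  1.78 -0.    1.31  1.48]
[[-0.997  0.     0.077]
 [-0.077 -0.    -0.997]
 [-0.    -1.     0.   ]]
zang -85.58 twist 0.16 shift cm after twist [-5.74  9.04 -1.87]
```

```bash
python3 -m crank '[[[-1,-2.5,0,-0.9,0],[-1,-3.2,0,-1,0],[-1,0,3,0,0],[-1,0,3,0,0],[-1,0,3,0,0],[-1,0,0,0,0]]]'
python3 - <<'E'
from h import *
go(.6427,.0879,.0191,-85.74)
g=grab_frame("side");crop(g,"s12.png",200,180,110,100,7)
E
```

```text
time: 24.88
tool_pos: [0.6391, 0.0859, 0.0416]
tool_rot: [-0.023, 0.028, -0.706, 0.707]
contact_force: [-0.1, 1.1, -1.3]
gripper_width: 0.532
t 24.88 p [0.6391 0.0859 0.0416] F [-0.1  1.1 -1.3] w 0.532 j [ 0.02  0.28  1.69 -0.    1.18  1.52]
[[-0.997 -0.007  0.073]
 [-0.073 -0.001 -0.997]
 [ 0.007 -1.     0.   ]]
zang -85.79 twist -0.05 shift cm after twist [-0.39  2.25 -0.18]
```

View pics/s12.png

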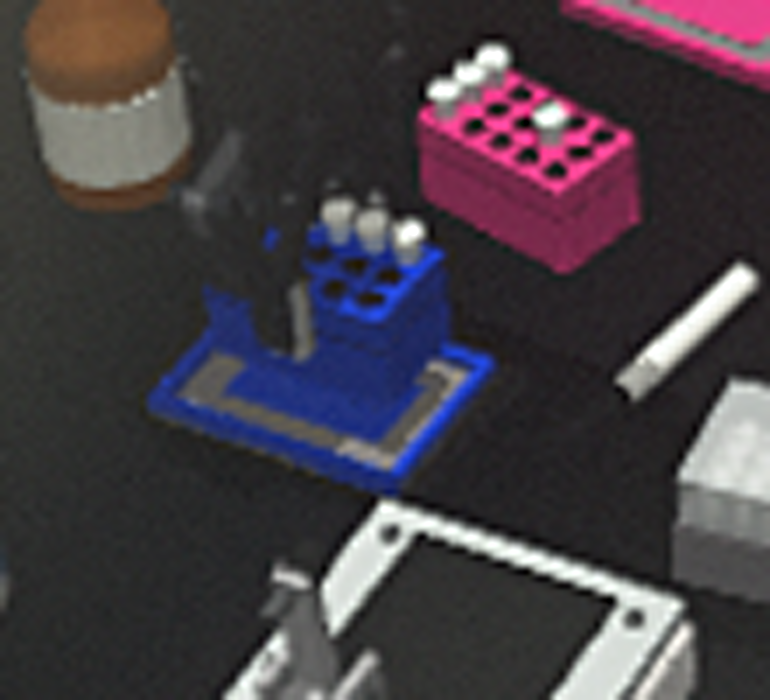

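```bash
python3 -m crank '[[[-1,0,0.6,0,0],[-1,0,0.6,0,0],[-1,0,0.4,0,0],[-1,0,0.2,0,0],[-1,0,0,0,0],[-1,0,0,0,0]]]'
python3 -c "
from h import *
go(.6427,.0879,.0191,-85.74)"
```

```text
time: 25.68
tool_pos: [0.642, 0.0876, 0.027]
tool_rot: [-0.027, 0.027, -0.707, 0.707]
contact_force: [-0.7, 0.3, -1.5]
gripper_width: 0.53
t 25.68 p [0.642  0.0876 0.027 ] F [-0.7  0.3 -1.5] w 0.53 j [0.02 0.3  1.69 0.   1.15 1.52]
[[-0.997  0.     0.075]
 [-0.075  0.    -0.997]
 [-0.    -1.     0.   ]]
zang -85.69 twist 0.05 shift cm after twist [-0.07  0.79 -0.02]
```

```bash
python3 -m crank '[[[-1,0,0.3,0,0],[-1,0,0.2,0,0],[-1,0,0.1,0,0],[-1,0,0,0,0]]]'
python3 -m crank '[[[-1,0,0.1,0,0],[-1,0,0.1,0,0],[-1,0,0,0,0]]]'
```

```text
time: 26.18
tool_pos: [0.6417, 0.0876, 0.0206]
tool_rot: [0.026, -0.027, 0.707, -0.707]
contact_force: [0.1, -0.3, -1.5]
gripper_width: 0.524
time: 26.55
tool_pos: [0.642, 0.0876, 0.0192]
tool_rot: [-0.027, 0.027, -0.707, 0.707]
contact_force: [-1.9, 0.0, 0.7]
gripper_width: 0.532
```

```bash
python3 -m crank '[[[-1,0,0.05,0,0],[-0.2,0,0,0,0],[0.4,0,0,0,0],[1,0,0,0,0],[1,0,-1,0,0],[1,0,-3,0,0],[1,0,-4,0,0],[1,0,-3,0,0]]]'
python3 -m crank '[[[1,0,0,2.5,5],[1,0,0,4,5.5],[1,0,0,4,0],[1,0,0,2.5,0],[1,0,0,0,0]]]'
python3 - <<'E'
from h import *
go(.6369,-.0461,.0145,-96.2)
g=grab_frame("side");crop(g,"s13.png",200,180,110,100,7)
E
```

```text
time: 27.55
tool_pos: [0.6427, 0.0876, 0.1311]
tool_rot: [-0.028, 0.026, -0.707, 0.707]
contact_force: [0.4, -0.5, -0.3]
gripper_width: 1.0
time: 28.18
tool_pos: [0.6364, -0.0436, 0.129]
tool_rot: [0.039, -0.039, -0.706, 0.706]
contact_force: [-0.6, 0.1, -0.7]
gripper_width: 0.999
t 28.18 p [ 0.6364 -0.0436  0.129 ] F [-0.6  0.1 -0.7] w 0.999 j [-0.18  0.16  1.67  0.    1.31  1.5 ]
[[-0.994  0.001 -0.111]
 [ 0.111 -0.    -0.994]
 [-0.001 -1.     0.   ]]
zang -96.35 twist -0.15 shift cm after twist [-0.07 11.45  0.25]
```

View pics/s13.png

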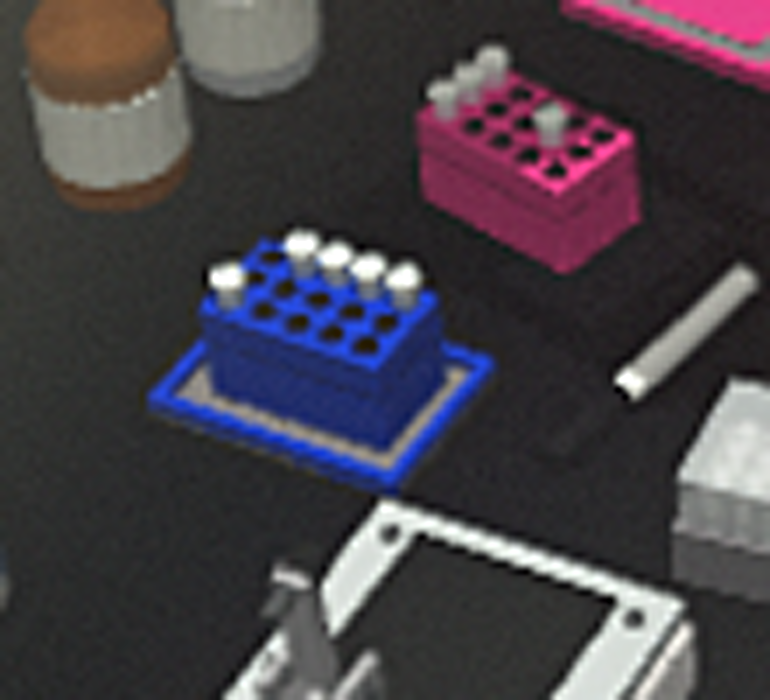

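Blue rack stands flat and centred in its dock; next comes the pink rack.

```bash
python3 -m crank '[[[1,0,2.5,0.15,0],[1,0,3,0,0],[1,0,3,0,0],[1,0,1.7,0,0],[1,0,1.1,0,0],[1,0,0,0,0]]]'
python3 -m crank '[[[-1,0,0,0,0],[-1,0,0,0,0],[-1,0,0,0,0],[-1,0,0,0,0],[-1,0,0,0,0],[-1,0,0,0,0]]]'
python3 -c "
from h import *
st()"
python3 -m crank '[[[-1,0,-1,0,0],[-1,0,-2,0,0],[-1,0,-3,0,0],[-1,0,-3,0,0],[-1,0,-1,1,-2],[-1,0,0,3,-2],[-1,0,0,3.5,0],[-1,0,0,0,0]]]'
python3 -c "
from h import *
go(.647,-.2021,.04,-91.78)"
```

```text
time: 28.98
tool_pos: [0.636, -0.0431, 0.015]
tool_rot: [-0.038, 0.038, 0.706, -0.706]
contact_force: [0.8, 0.2, 0.4]
gripper_width: 1.001
time: 29.72
tool_pos: [0.6373, -0.0438, 0.0169]
tool_rot: [0.037, -0.039, -0.706, 0.706]
contact_force: [0.3, -1.0, 5.7]
gripper_width: 0.531
t 29.73 p [ 0.6373 -0.0438  0.0169] F [ 0.3 -1.   5.7] w 0.531 j [-0.18  0.3   1.72 -0.    1.12  1.49]
[[-0.994  0.003 -0.108]
 [ 0.108 -0.001 -0.994]
 [-0.003 -1.     0.   ]]
time: 30.72
tool_pos: [0.6313, -0.1203, 0.1163]
tool_rot: [0.014, -0.015, -0.707, 0.707]
contact_force: [0.1, 0.4, -2.8]
gripper_width: 0.528
t 30.73 p [ 0.6313 -0.1203  0.1163] F [ 0.1  0.4 -2.8] w 0.528 j [-0.3   0.19  1.67 -0.    1.29  1.31]
[[-0.999  0.001 -0.041]
 [ 0.041 -0.001 -0.999]
 [-0.001 -1.     0.001]]
zang -92.36 twist -0.58 shift cm after twist [-1.81  7.64  8.12]
```

```bash
python3 -m crank '[[[-1,-0.4,0,2.5,-0.5],[-1,-0.8,0,3.5,0],[-1,-0.6,1.5,2.1,0],[-1,0,3,0,0],[-1,0,3,0,0],[-1,0,0.5,0,0],[-1,0,0.5,0,0],[-1,0,0,0,0]]]'
python3 - <<'E'
from h import *
go(.647,-.2021,.0199,-91.78)
g=grab_frame("side");crop(g,"s14.png",260,140,110,100,7)
E
```

```text
time: 31.72
tool_pos: [0.6477, -0.1998, 0.0316]
tool_rot: [0.01, -0.011, -0.707, 0.707]
contact_force: [-0.3, -0.4, -2.1]
gripper_width: 0.53
t 31.73 p [ 0.6477 -0.1998  0.0316] F [-0.3 -0.4 -2.1] w 0.53 j [-0.41  0.36  1.61  0.    1.17  1.19]
[[-1.     0.002 -0.029]
 [ 0.029 -0.001 -1.   ]
 [-0.002 -1.     0.001]]
zang -91.68 twist 0.1 shift cm after twist [0.06 1.17 0.23]
```

View pics/s14.png

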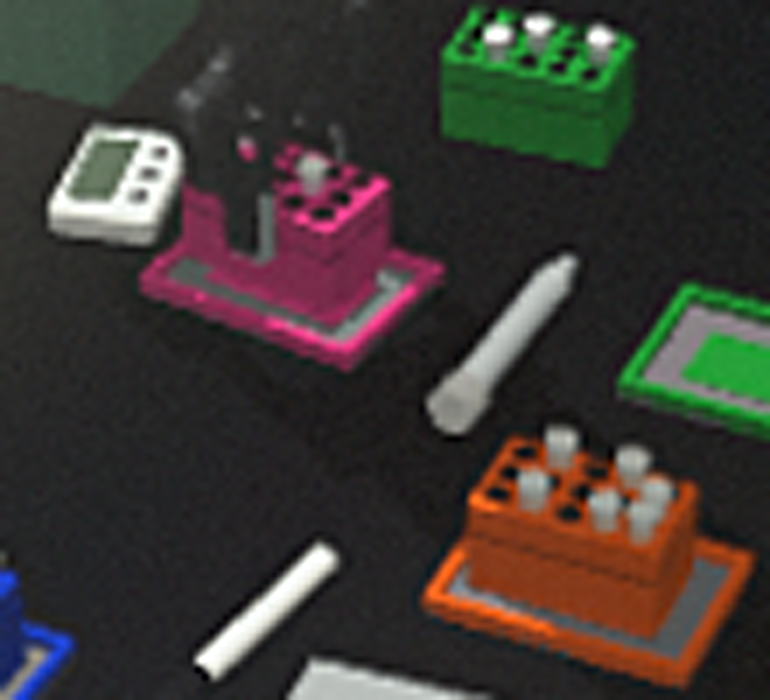

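```bash
python3 -m crank '[[[-1,0,0.5,0.15,0],[-1,0,0.3,0,0],[-1,0,0.2,0,0],[-1,0,0.1,0,0],[-1,0,0,0,0]]]'
python3 -m crank '[[[-1,0,0.1,0,0],[-1,0,0.05,0,0],[-1,0,0,0,0]]]'
```

```text
time: 32.4
tool_pos: [0.6469, -0.2014, 0.0199]
tool_rot: [0.01, -0.01, -0.707, 0.707]
contact_force: [-2.2, 1.7, 3.4]
gripper_width: 0.528
time: 32.78
tool_pos: [0.6469, -0.2014, 0.0199]
tool_rot: [0.011, -0.01, -0.707, 0.707]
contact_force: [-7.6, 2.1, 10.5]
gripper_width: 0.532
```

```bash
python3 -m crank '[[[-0.2,0,-0.1,0,0],[0.4,0,0,0,0],[1,0,0,0,0],[1,0,0,0,0],[1,0,-1,0,0],[1,0,-3,0,0],[1,0,-4,0,0],[1,0,-3,0,0]]]'
python3 -m crank '[[[1,0.5,0,3,-6],[1,0.5,0,4,-5.5],[1,0.5,0,4,0],[1,0,0,4,0],[1,0,0,1.5,0],[1,0,0,0,0]]]'
python3 - <<'E'
from h import *
go(.6129,-.3675,.0145,-80.16)
g=grab_frame("side");crop(g,"s15.png",260,130,130,100,6)
E
```

```text
time: 33.78
tool_pos: [0.6476, -0.2017, 0.1317]
tool_rot: [0.01, -0.011, -0.707, 0.707]
contact_force: [-0.2, 0.2, 0.6]
gripper_width: 0.998
time: 34.52
tool_pos: [0.6502, -0.3663, 0.129]
tool_rot: [0.06, -0.06, 0.705, -0.704]
contact_force: [-0.1, 1.0, 0.1]
gripper_width: 0.999
t 34.52 p [ 0.6502 -0.3663  0.129 ] F [-0.1  1.   0.1] w 0.999 j [-0.61  0.4   1.38  0.    1.36  0.79]
[[-0.986  0.     0.169]
 [-0.169  0.    -0.986]
 [-0.    -1.    -0.   ]]
zang -80.25 twist -0.09 shift cm after twist [ 3.7  11.45 -0.52]
```

View pics/s15.png

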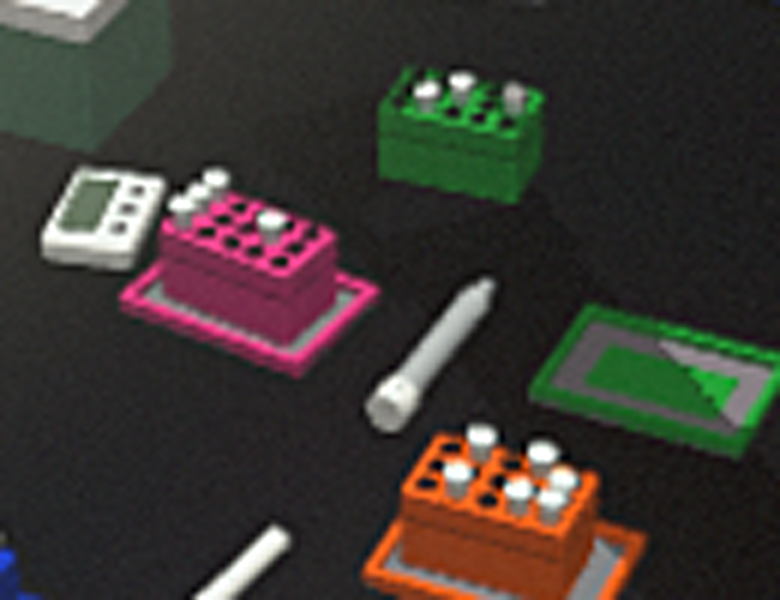

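Pink sits in its dock, inside the rim at (225–335, 200–340 in the crop). Now green.

```bash
python3 -m crank '[[[1,1.8,0,-0.3,0],[1,1.9,1.5,-0.2,0],[1,0,3,0,0],[1,0,3,0,0],[1,0,2.5,0,0],[1,0,1.3,0,0],[1,0,0,0,0]]]'
python3 -m crank '[[[-1,0,0,0,0],[-1,0,0,0,0],[-1,0,0,0,0],[-1,0,0,0,0],[-1,0,0,0,0],[-1,0,0,0,0]]]'
python3 -c "
from h import *
st()"
python3 -m crank '[[[-1,0,-1,0,0],[-1,0,-2,0,0],[-1,0,-3,0,0],[-1,0,-3,0,0],[-1,1,-1,-1,2],[-1,3,0,-2,3],[-1,4,0,-2,0],[-1,0,0,0,0]]]'
python3 -c "
from h import *
go(.4328,-.2456,.04,-85.18)"
```

```text
time: 35.45
tool_pos: [0.6125, -0.3664, 0.0146]
tool_rot: [0.06, -0.061, 0.705, -0.704]
contact_force: [0.4, -0.1, 0.1]
gripper_width: 1.002
time: 36.2
tool_pos: [0.6139, -0.368, 0.0176]
tool_rot: [-0.061, 0.06, -0.704, 0.705]
contact_force: [0.2, -0.2, 5.7]
gripper_width: 0.527
t 36.2 p [ 0.6139 -0.368   0.0176] F [ 0.2 -0.2  5.7] w 0.527 j [-0.64  0.45  1.52  0.    1.17  0.76]
[[-0.985  0.002  0.17 ]
 [-0.17  -0.002 -0.985]
 [-0.002 -1.     0.002]]
time: 37.2
tool_pos: [0.5242, -0.3248, 0.1148]
tool_rot: [0.028, -0.031, 0.707, -0.706]
contact_force: [0.0, -0.3, -2.1]
gripper_width: 0.527
t 37.2 p [ 0.5242 -0.3248  0.1148] F [ 0.  -0.3 -2.1] w 0.527 j [-0.68  0.13  1.73 -0.    1.28  0.81]
[[-0.997 -0.003  0.083]
 [-0.083  0.002 -0.997]
 [ 0.003 -1.    -0.003]]
zang -85.22 twist -0.04 shift cm after twist [ 8.42  7.52 -8.64]
```

```bash
python3 -m crank '[[[-1,2.5,0,-2.5,0],[-1,3.5,0,-3.5,0],[-1,2.3,1,-2.5,0],[-1,0,3,0,0],[-1,0,3,0,0],[-1,0,0.8,0,0],[-1,0,0.3,0,0],[-1,0,0,0,0]]]'
python3 - <<'E'
from h import *
go(.4328,-.2456,.0206,-85.18)
g=grab_frame("side");crop(g,"s16.png",310,140,110,100,7)
E
```

```text
time: 38.2
tool_pos: [0.4385, -0.2498, 0.0361]
tool_rot: [-0.03, 0.029, -0.706, 0.707]
contact_force: [0.1, 0.3, -2.1]
gripper_width: 0.525
t 38.2 p [ 0.4385 -0.2498  0.0361] F [ 0.1  0.3 -2.1] w 0.525 j [-0.67 -0.03  2.04  0.    1.12  0.82]
[[-0.996  0.002  0.084]
 [-0.084 -0.001 -0.996]
 [-0.001 -1.     0.001]]
zang -85.19 twist -0.01 shift cm after twist [ 0.53  1.54 -0.47]
```

View pics/s16.png

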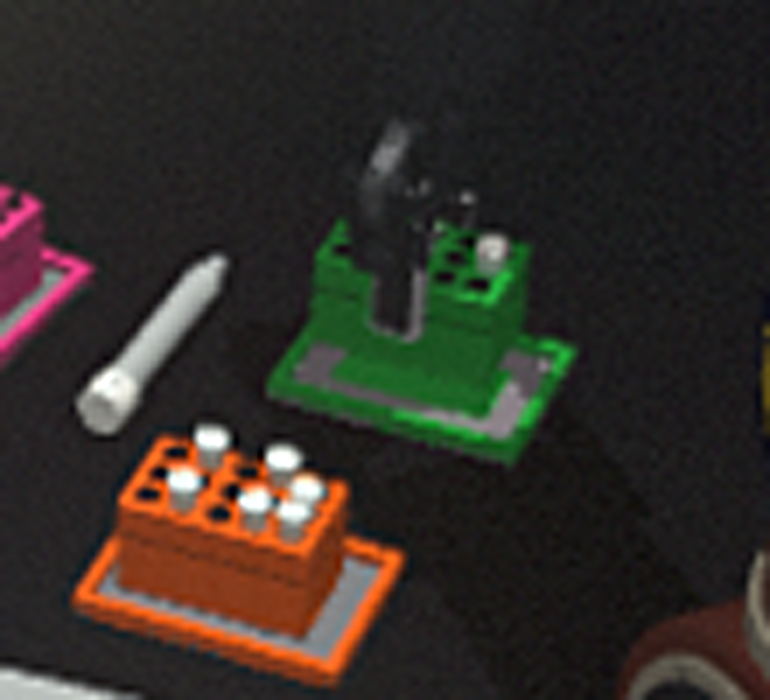

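```bash
python3 -m crank '[[[-1,0.5,0.2,-0.4,0],[-1,0,0.5,0,0],[-1,0,0.4,0,0],[-1,0,0.2,0,0],[-1,0,0.1,0,0],[-1,0,0,0,0]]]'
python3 -m crank '[[[-1,0,0.1,0,0],[-1,0,0.05,0,0],[-1,0,0,0,0]]]'
```

```text
time: 39.0
tool_pos: [0.4323, -0.2456, 0.0208]
tool_rot: [-0.03, 0.03, -0.706, 0.707]
contact_force: [0.7, -0.2, -1.4]
gripper_width: 0.532
time: 39.38
tool_pos: [0.4324, -0.2457, 0.0206]
tool_rot: [0.03, -0.03, 0.707, -0.706]
contact_force: [-4.1, 1.9, 6.6]
gripper_width: 0.525
```

Contact with the floor; release, rise and move the arm aside.

```bash
python3 -m crank '[[[-0.2,0,0,0,0],[0.4,0,0,0,0],[1,0,0,0,0],[1,0,0,0,0],[1,0,-1,0,0],[1,0,-3,0,0],[1,0,-4,0,0],[1,0,-4,0,0]]]'
python3 -m crank '[[[1,0.5,-2,4,0],[1,1,-2,5,0],[1,2,-2,5,0],[1,3,0,5,0],[1,3,0,5,0],[1,3,0,4,0],[1,2,0,4,0],[1,0,0,0,0]]]'
python3 - <<'E'
from h import *
st()
g=grab_frame("side");crop(g,"s17.png",200,130,200,150,4)
g=grab_frame("top");crop(g,"t17.png",190,110,250,150,3.2)
E
```

```text
time: 40.38
tool_pos: [0.4322, -0.2454, 0.1411]
tool_rot: [-0.03, 0.03, -0.706, 0.707]
contact_force: [0.5, 0.1, 1.0]
gripper_width: 0.999
time: 41.38
tool_pos: [0.3128, -0.5788, 0.1997]
tool_rot: [-0.028, 0.028, -0.706, 0.707]
contact_force: [0.2, 1.1, -0.6]
gripper_width: 1.004
t 41.38 p [ 0.3128 -0.5788  0.1997] F [ 0.2  1.1 -0.6] w 1.004 j [-1.19  0.15  1.56 -0.    1.43  0.3 ]
[[-0.997 -0.     0.08 ]
 [-0.08  -0.001 -0.997]
 [ 0.    -1.     0.001]]
```

View pics/s17.png

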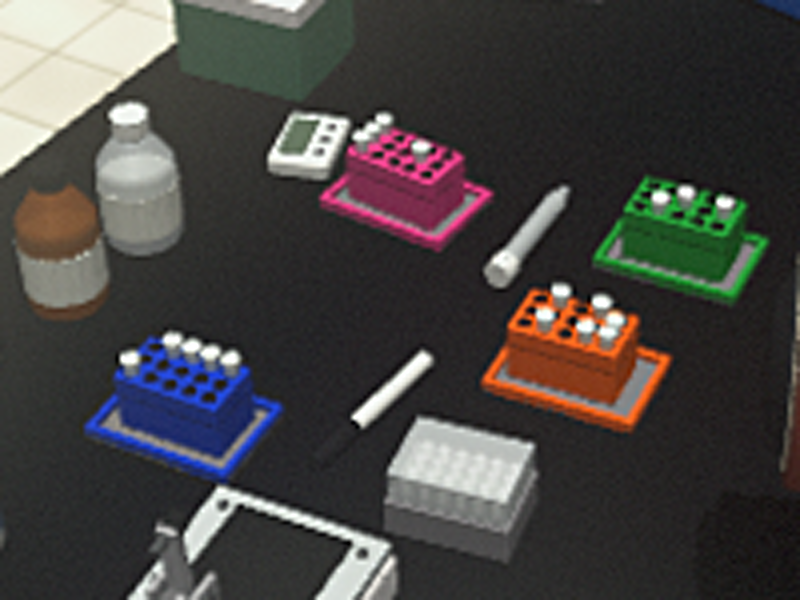

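View pics/t17.png

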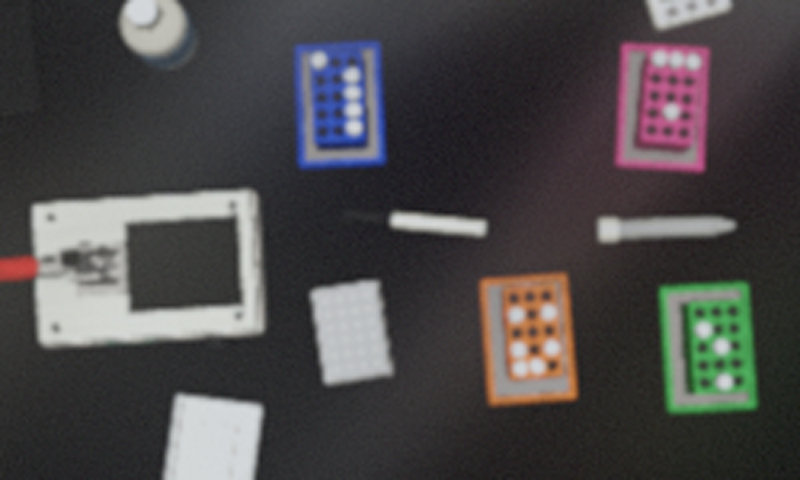

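```bash
python3 - <<'E'
from h import *
g=grab_frame("top")
a=cv2.resize(g["frame"][190:240,330:430,::-1],None,fx=7,fy=7,interpolation=cv2.INTER_CUBIC)
f=(.4357,-.087,6.02),(.4328,-.2456,4.82)
for x,y,w in f:
    c,s=np.cos(np.radians(w)),np.sin(np.radians(w))
    for hx,hy,z,col in((.04,.023,.048,(255,255,0)),(.05,.033,.009,(0,255,255))):
        p=[w2p(g,[x+c*i*hx-s*j*hy,y+s*i*hx+c*j*hy,z]) for i,j in((1,1),(1,-1),(-1,-1),(-1,1))]
        p=((np.array(p)-[330,190]+.5)*7).astype(int);cv2.polylines(a,[p],True,col,1)
cv2.imwrite("pics/t18.png",a)
E
```

```text
(no output)
```

View pics/t18.png

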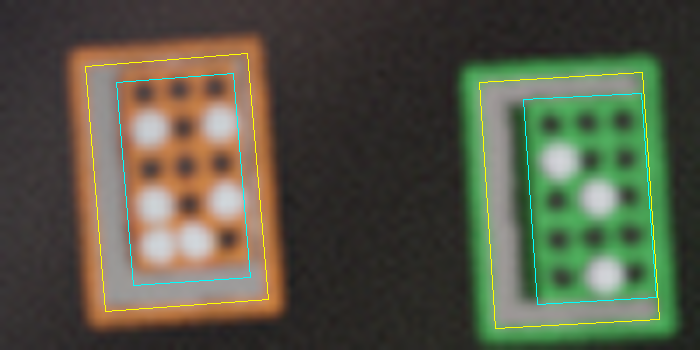

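```bash
python3 -c "
from plant import *
print(job_done())"
```

```text
the job is handed in; nothing more can be done
None
```

The clamp is open and all four racks are standing in the docks of their own colour. I handed the job in with about 41 s on the clock and the gripper touching nothing.

- **Clamp:** My first push on the red handle stopped just short of the snap point, so the clamp sprang shut again. A second, longer push snapped it open. I took out the orange rack only after seeing it stay open, and the final pictures still show the handle laid back.
- **Racks:** I carried each one upright, lowered it in small steps until the force reading showed it touching the dock floor, and then let go. The arm ended raised and off to the side.
- **Last checks:** Both cameras show every rack upright inside its rim. The touchdown heights I checked, orange and blue, match the 3 mm dock floor.
- **Off centre:** The orange rack sits roughly 6 mm off centre along its length. There is 10 mm of room each way, so it is still inside the rim. In the final overlay the green rack was centred.

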